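# Refit the burr carrier in the grinder

## Robot

A 6-joint arm with a two-finger parallel gripper is mounted at the origin on a cart in front of the work surface, level with it; the furniture and walls round the work are solid. World frame = base frame: x ahead of the robot, y to its left, z up, the work surface at z = 0. Lengths are in m, angles in degrees, forces in N, time in s.
With the tool pointing down it reaches from about 0.3 to 0.75 m from the base axis. Payload 8.5 kg.
Tool frame: the origin (TCP) lies midway between the tips of the shut fingers; the grasp point (between the pads) lies 19 mm behind it (env.tcp_to_grasp is the z of the grasp point in the tool frame, in m); z points along the fingers, y is the line along which they close (so a half turn about z gives the same grasp; the last joint's range is limited). The gripper opens to 85 mm and grips with 20 to 120 N. Pads are 22 mm wide; open, the fingers measure 114 mm over their backs; the gripper's body (76 mm by 85 mm) begins 54 mm behind the grasp point. The pads swing forward as they close: fully open they stand 13 mm farther back than shut.
Start: joints at [53.784, 21.807, 74.336, -0, 83.858, -12.336], TCP at [0.223, 0.503, 0.231] pointing down, gripper open.
Joint ranges: [-178.18, 178.18], [-50.72, 133.34], [12.68, 142.11], [-81.47, 261.47], [9.98, 163.14], [-165.26, 165.26]. Speed limits (degrees/s): [136.94, 136.94, 180, 180, 180, 180].

## Interface

Orientations are given as a 3x3 rotation matrix whose columns are the frame's x, y, z axes.
In Python, from rig import env, imaging, job, models gives the robot as it stands. The module is installed in compiled form; this text tells all that it offers.
- The arm moves only by the tool jog_arm, never from a script. Its argument "plan" is text: rows parted by semicolons, each of 7 numbers parted by spaces: the turn, a rotation vector about the tool's x, y, z in degrees, then the shift along the tool's x, y, z in cm, then the closure in counts, from 0 (fully open) to 255 (shut). In form: rx ry rz x y z claw; .... A call has 1 to 10 rows; each row shifts and turns the commanded pose from where the row before left it, along the tool's axes as they then stand; what a row does not reach is not made up. A row lasts 1/12 s, in which the tool goes at most 41.7 mm and 7.16 degrees, less where a joint would pass 70% of its speed; a pose out of reach is approached as far as the arm can. A call with a gripper value outside its range is refused whole. The fingers move at their own pace and stop on an object; "grip_force" is the grip in N (left out, the last holds). Time passes only in rows, so rows that do not move let the fingers close. It gives the time, the measured TCP pose, the force, the opening and the grip force at its end, in the units of the state.
- env.observe(): the state, without advancing time (a new reading comes with each control period).
- imaging.get_image(name): name is "scene" or "top" or "wrist"; returns a dict with "pixels" (480x640x3 uint8, red, green, blue), "depth" (480x640 float32, m along the optical axis (not along the pixel's ray), 0 where there is no reading), "fov_y" (degrees; the focal length in pixels is half the picture's height over the tangent of half this angle, whatever the lens; pixels are square), "cx", "cy" (the principal point, pixels), "world_from_camera" (4x4, takes a point from camera to world coordinates). Camera axes: x right, y down, z forward; pixel columns grow to the right and rows downward; lengths in m; the calibration is good to about 2 mm. A picture is of the moment at which its call begins.
- job.close_job(): hands the job in; it is judged then, once.
Trained networks look in the newest picture that a camera, given by its name, has taken for a name from the list of things; names that differ only in an ending like _2 or _b are one class to them, and where a whole thing is asked for, a point or a joint stands for the part that bears it (a point fixed in the world has none). Each returns a list of dicts, best first, with "confidence" (0 to 1); they miss things now and then, are a little off and sometimes report something else, mostly with a low value. They report only what shows in the picture. A call takes as long as a camera call.
- models.outline_of(camera, query): "region" (480x640 bool, what is visible of it) and "bbox" ([centre column, centre row, width, height] in pixels, round what is visible of it).
- models.tip_of(camera, query): "at" ([column, row] in pixels: a listed point, or the origin of a listed thing).
The state is a dict: "time_s": time; "q": joint angles; "qvel": joint speeds; "joint_efforts": joint torques, N m; "position": TCP position; "tool_rot": TCP orientation; "ft_force": force on the tool from outside, world axes, zero at the start; "wrist_torque": the same for the moment, N m; "grip_width": finger opening in m; "gripper_force": force on a finger pad.
Only numpy, scipy, OpenCV 4.12 (cv2) and the standard library are available. Lean on these libraries where they do the work, as an engineer would, in place of code of your own. Each camera call takes 0.05 s, during which the arm holds its last target. There are 200 camera calls.

## Task

Put the burr carrier back into the open grinder: press the yellow catch so that the gate springs open, lift the carrier out of its leaning rest, stand it upright in the drum and turn it under light pressure until its two lugs drop into the slot and its flange lies flat, fully home. Then slide the gate with the red tab back over the flange until the catch pops up again behind it, and let everything go. Do not force the carrier, and leave the cups and tools round about as they stand.

Things in the scene. Friction and masses are not known exactly. Their poses are not given: they have to be found in the camera images.
- grinder: Grinder with its hopper off, fixed: a grey base, a round steel drum (86 mm across, top 62 mm above the worktop), the gate's bridge on its -y side and a round grey motor on its +x side (axis 84 mm from the drum's, 72 mm across, 100 tall). Origin: on the drum's axis at worktop height; z up.
- drive_mouth (a point): Centre of the brass disc in the drum, on its top face, 62 mm up; axes as the grinder's. In the disc: a round bore, 21 mm across, 26 deep, and across it a straight slot, 52 mm long, 12 wide, 12 deep. The slot's angle is not given: anywhere within 0.65 rad either way of the grinder's x axis. The disc is stiff and does not turn under light work.
- carrier_grip (a point): Burr carrier, 0.22 kg: centre of its black grip bar, 40 mm along the carrier's x, 22 along y (take it across y), 26 tall along z (z is its axis, pointing up out of the rest). The flange's top is 27 mm below this point, its underside 33 mm; a stem 14 mm thick joins them.
- carrier: The same carrier; origin at the centre of its flange's underside (flange 62 mm across, 6 thick). Below it a tapered spigot, 18 mm thick, 24 long, and two like brass lugs in line with the bar (along x), 8 mm wide, out to 24 mm from the axis, 10 deep. The spigot enters the bore, the lugs ride on the disc with the flange 10 mm proud until they meet the slot. Home, the origin lies on drive_mouth.
- rest_face (a point): Wooden rest in which the carrier sits at the start: centre of its face, 68 mm above the worktop. The face, and the carrier's axis, lean 25 degrees from vertical toward the rest's -x (toward the robot, within 0.35 rad). Pull the carrier out along its own axis, 30 mm or more.
- gate_tab (a point): Gate: a flat steel fork with an upright red tab, sliding along the grinder's y. Point: centre of the tab, 32 mm wide (x), 8 thick (y); its top is 14 mm above the point, the steel plate 15 mm below. The fork lies 8 to 13 mm above the drum's top: the carrier goes in only with the gate open, and the gate shuts only over a carrier that is fully home.
- gate (a joint): gate travel, m: 0 shut and held by the catch, 0.054 fully open (sprung toward the grinder's -y; held open by its spring, 2.5 to 5 N). It can be pushed 4 mm past shut, to -0.004, to let the catch snap.
- catch_top (a point): Catch: centre of the top of a round yellow push pad, 24 mm across, on the robot's side of the bridge, 76 mm above the worktop when up. A brass tooth on it stands behind the shut gate.
- catch (a joint): how far the catch is down, m: 0 up, 0.007 at the bottom (2 N at the top, about 4 N at the bottom); pressed past 0.004 it frees the gate, which then moves by itself. While the gate is open the gate's fork holds it 0.004 down; it snaps up to 0 when the gate is pushed shut.
- cup_white_1: white espresso cup, 63 mm wide (82 with handle), 56 tall; leave alone. Origin: centre of its underside.
- water_glass_1: clear glass tumbler, 67 mm wide, 90 tall; leave alone. Origin: centre of its underside.
- tamper_a: tamper with a brown wooden handle, 58 mm wide, 90 tall; leave alone. Origin: centre of its underside.
- cocoa_shaker: steel cocoa shaker with mesh top, 64 mm wide, 90 tall; leave alone. Origin: centre of its underside.
- counter_bell: brass-coloured service bell, 74 mm wide, 61 tall; leave alone. Origin: centre of its underside.
- group_brush: black cleaning brush lying down, 187 mm long, 30 tall; leave alone. Origin: centre of its underside.

How it is judged (in metres and radians):
On the way, in this order (a step that is already met when the one before it is completed fails the run):
1. the catch is pressed and the gate has sprung open (value of joint gate above 0.045 m), for 0.1 s.
2. the carrier is out of its rest, more than 60 mm from where it sat (distance of carrier from where it was at the start of the episode above 0.06 m), for 0.1 s.
3. the carrier is fully home in the drum, gate still open (horizontal distance between carrier and drive_mouth below 0.003 m and z of carrier in the frame of drive_mouth below 0.002 m and angle between carrier's own z axis and vertical below 0.06 rad and value of joint gate above 0.04 m), for 0.2 s.
4. the gate is shut and the catch is up (value of joint gate below 0.003 m and value of joint catch below 0.002 m), for 0.2 s.
At the end, for the whole second after the job is handed in: The carrier is released and at rest in the drum: within 3 mm of its axis, flange within 2 mm of the disc, upright within 0.06 rad; the gate is shut over it (within 3 mm) and the catch is up (within 2 mm) (all of step 4 and horizontal distance between carrier and drive_mouth below 0.003 m and z of carrier in the frame of drive_mouth below 0.002 m and angle between carrier's own z axis and vertical below 0.06 rad and linear speed of carrier below 0.02 m/s); the robot touches nothing.
It fails at once if the carrier is forced: more than 80 N between it and the grinder (contact force between carrier and grinder above 80 N).
It fails at once if a bystander is moved more than 40 mm or knocked over (distance of any of cup_white_1, water_glass_1, tamper_a, cocoa_shaker, counter_bell, group_brush from where it was at the start of the episode above 0.04 m or angle between any of cup_white_1, water_glass_1, tamper_a, cocoa_shaker, counter_bell, group_brush's own z axis and vertical above 0.5 rad).
It also fails if it takes over 64 s, if anything falls off the work surface, if the arm or the gripper's body presses on something with over 40 N, if the wrist force passes 120 N, or if a joint passes its speed limit or range.

## Working session

There is one attempt and no reset: what is moved stays moved. The work goes in short steps, Python scripts to look and compute and a tool call to move; the robot and the scene stay as the last step left them, time stands still between calls to the robot, and variables do not carry over. Pictures are saved under pics/ and viewed, at most 10 in all, crops included, and the job is handed in when it is done.

Besides the shell and the picture viewer there is one more tool, called after "Call:" as name(argument=value, ...), one argument or row to a line, values as JSON. jog_arm: Moves the arm, as the interface text tells. Its arguments: {"type":"object","properties":{"plan":{"type":"string"},"grip_force":{"type":"number"}},"required":["plan"]}

```bash
mkdir -p pics; cat > h.py <<'E'
import numpy as np, cv2
from rig import env, imaging, job, models
def pt(im,u,v,r=1):
    f=240/np.tan(np.radians(im['fov_y']/2)); u0,v0=int(round(u)),int(round(v))
    d=im['depth'][max(0,v0-r):v0+r+1,max(0,u0-r):u0+r+1]; d=d[d>0]
    z=np.median(d) if d.size else np.nan
    return (im['world_from_camera']@[(u-im['cx'])/f*z,(v-im['cy'])/f*z,z,1])[:3]
def ray(im,u,v):
    f=240/np.tan(np.radians(im['fov_y']/2)); T=im['world_from_camera']
    d=T[:3,:3]@[(u-im['cx'])/f,(v-im['cy'])/f,1]; return T[:3,3],d/np.linalg.norm(d)
def tri(rs):
    A=np.zeros((3,3));b=np.zeros(3)
    for o,d in rs:
        P=np.eye(3)-np.outer(d,d);A+=P;b+=P@o
    x=np.linalg.solve(A,b); return x,[float(np.linalg.norm((np.eye(3)-np.outer(d,d))@(x-o))) for o,d in rs]
def cloud(im):
    f=240/np.tan(np.radians(im['fov_y']/2)); v,u=np.mgrid[0:480,0:640]; z=im['depth']
    P=np.stack([(u-im['cx'])/f*z,(v-im['cy'])/f*z,z,np.ones_like(z)],-1)@im['world_from_camera'].T
    P=P[...,:3]; P[z<=0]=np.nan; return P
def save(im,n,crop=None,s=1):
    p=im['pixels'][...,::-1]
    if crop: p=p[crop[1]:crop[3],crop[0]:crop[2]]
    cv2.imwrite('pics/'+n,cv2.resize(p,None,fx=s,fy=s))
E
python3 - <<'E'
from h import *
np.set_printoptions(precision=4,suppress=True)
ims={c:imaging.get_image(c) for c in('scene','top')}
for c,im in ims.items(): save(im,c+'.png')
for q in ['grinder','drive_mouth','carrier_grip','carrier','rest_face','gate_tab','catch_top','cup_white_1','water_glass_1','tamper_a','cocoa_shaker','counter_bell','group_brush']:
    rs=[]
    for c,im in ims.items():
        t=models.tip_of(c,q)
        if t:
            u,v=t[0]['at']; rs.append(ray(im,u,v)); print(q,c,np.round(t[0]['at']),round(t[0]['confidence'],2),pt(im,u,v))
    if len(rs)==2: print('   tri',*tri(rs))
print(env.observe()['tool_rot'],env.tcp_to_grasp)
for c in ims: print(ims[c]['world_from_camera'])
E
```

```text
grinder scene [383. 294.] 0.82 [ 0.5301 -0.2099  0.0408]
grinder top [398. 251.] 0.88 [ 0.5688 -0.1934  0.0355]
   tri [ 0.5706 -0.1969 -0.0012] [0.00029425137219719514, 0.0002942513721972034]
drive_mouth scene [387. 276.] 0.76 [ 0.5513 -0.2065  0.076 ]
drive_mouth top [398. 254.] 0.71 [ 0.5616 -0.191   0.0596]
   tri [ 0.564  -0.1963  0.0608] [0.0058652536826179, 0.00586525368261795]
carrier_grip scene [246. 223.] 0.68 [0.5211 0.144  0.1054]
carrier_grip top [250. 266.] 0.59 [0.5226 0.1561 0.1067]
   tri [0.5253 0.1531 0.0993] [0.004714073888343218, 0.0047140738883432055]
carrier scene [251. 230.] 0.75 [0.5393 0.1468 0.0715]
carrier top [253. 257.] 0.84 [0.5422 0.1499 0.1113]
   tri [0.545  0.154  0.0647] [0.002285212455901405, 0.002285212455901374]
rest_face scene [248. 228.] 0.56 [0.52   0.1406 0.0906]
rest_face top [253. 255.] 0.56 [0.5467 0.152  0.1016]
   tri [0.5469 0.1586 0.0648] [0.00209669203372355, 0.0020966920337234605]
gate_tab scene [414. 270.] 0.88 [ 0.6016 -0.2506  0.0726]
gate_tab top [418. 247.] 0.77 [ 0.5791 -0.236   0.0747]
   tri [ 0.5825 -0.2446  0.085 ] [0.0106
[... 951 characters left out ...]
307 -0.4359 -0.0201] [0.0026086397736017957, 0.0026086397736017875]
counter_bell scene [492. 361.] 0.88 [ 0.4728 -0.4682  0.0334]
group_brush scene [298. 301.] 0.86 [ 0.4408 -0.0455  0.0114]
group_brush top [336. 297.] 0.65 [ 0.4518 -0.0445  0.0105]
   tri [ 0.4504 -0.0426  0.0012] [0.002349170053914193, 0.0023491700539141945]
[[-0.9144  0.4049  0.    ]
 [ 0.4049  0.9144  0.    ]
 [-0.      0.     -1.    ]] -0.0187
[[ 0.4883 -0.5476  0.6795 -0.2876]
 [-0.8725 -0.3187  0.3703 -0.4773]
 [ 0.0138 -0.7737 -0.6334  0.893 ]
 [ 0.      0.      0.      1.    ]]
[[ 0.0277 -0.9986  0.0453  0.4934]
 [-0.9996 -0.0273  0.0109 -0.0377]
 [-0.0096 -0.0455 -0.9989  1.5414]
 [ 0.      0.      0.      1.    ]]
```

View pics/scene.png

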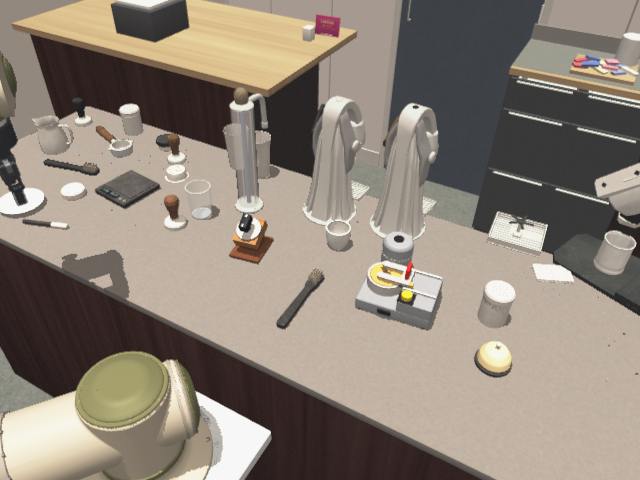

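View pics/top.png

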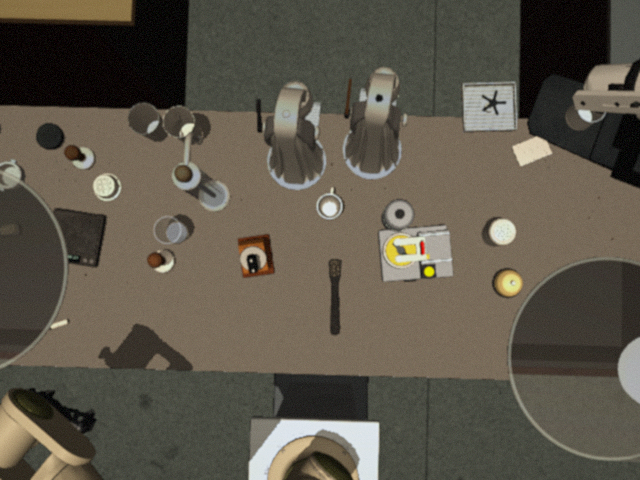

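The scene picture shows the grinder at about (400,290), with the yellow catch at (408,294), the red tab at (409,270) and the carrier in its rest at (247,228). In the top picture the catch is at (429,271), the tab at (422,248), the drum at (402,250) and the carrier at (253,260). I'll go to the grinder first.

Call:
jog_arm(
  plan="0 0 -6 0 0 0 255; 0 0 -6 0 0 0 255; 0 0 -6 0 0 0 255; 0 0 -5.88 0 0 0 255; 0 0 0 -1.1 -3.6 0 255; 0 0 0 -1.1 -3.6 0 255; 0 0 0 -1.1 -3.6 0 255; 0 0 0 -1.1 -3.6 0 255; 0 0 0 -1.1 -3.6 0 255; 0 0 0 -1.1 -3.6 0 255",
)

```text
time_s: 2.23
position: [0.2886, 0.2853, 0.2314]
tool_rot: [[-1.0, -0.001, 0.001], [-0.001, 1.0, 0.0], [-0.001, 0.0, -1.0]]
ft_force: [1.7, -0.4, 0.5]
grip_width: -0.0001
gripper_force: 0.0
```

Call:
jog_arm(
  plan="0 0 0 -1.1 -3.6 0 255; 0 0 0 -1.1 -3.6 0 255; 0 0 0 -1.1 -3.6 0 255; 0 0 0 -1.1 -3.6 0 255; 0 0 0 -1.1 -3.6 0 255; 0 0 0 -1.1 -3.6 0 255; 0 0 0 -1.1 -3.6 0 255; 0 0 0 -1.1 -3.6 0 255; 0 0 0 -1.1 -3.6 0 255; 0 0 0 -1.1 -3.6 0 255",
)

```text
time_s: 3.07
position: [0.3988, -0.0751, 0.2316]
tool_rot: [[-1.0, 0.001, 0.001], [0.001, 1.0, -0.0], [-0.001, -0.0, -1.0]]
ft_force: [1.2, 1.4, 0.1]
grip_width: 0.0003
gripper_force: 0.0
```

Call:
jog_arm(
  plan="0 0 0 -1.1 -3.6 0 255; 0 0 0 -1.1 -3.6 0 255; 0 0 0 -1.1 -3.6 0 255; 0 0 0 -1.1 -3.6 0 255; 0 0 0 0 0 0 255",
)

```text
time_s: 3.48
position: [0.4439, -0.2226, 0.2307]
tool_rot: [[-1.0, 0.004, 0.001], [0.004, 1.0, -0.002], [-0.001, -0.002, -1.0]]
ft_force: [-0.7, 0.8, -0.8]
grip_width: -0.0003
gripper_force: 0.0
```

```bash
cat > look.py <<'E'
import sys
from h import *
np.set_printoptions(precision=4,suppress=True)
im=imaging.get_image('wrist'); save(im,sys.argv[1]+'.png')
s=env.observe(); print(s['position'],s['tool_rot'].tolist() if hasattr(s['tool_rot'],'tolist') else s['tool_rot'],s['ft_force'])
print(im['world_from_camera'],im['fov_y'])
for q in sys.argv[2:]:
    for t in models.tip_of('wrist',q)[:1]:
        u,v=t['at']; print(q,np.round(t['at']),round(t['confidence'],2),pt(im,u,v))
np.savez('last_'+sys.argv[1],**im)
E
python3 look.py w1 grinder drive_mouth gate_tab catch_top
```

```text
[ 0.443  -0.2198  0.2306] [[-0.9999945144513818, 0.0032837048766019067, -0.00043399242968590455], [0.0032836553622965117, 0.9999946022049692, 0.00011475359297263085], [0.0004343669040166067, 0.0001133278819172658, -0.9999998992410867]] [-0.6351  0.9043  0.3506]
[[ 0.0041  0.9595  0.2815  0.3727]
 [ 1.     -0.0036 -0.0025 -0.2217]
 [-0.0014  0.2815 -0.9596  0.3738]
 [ 0.      0.      0.      1.    ]] 69.64730943918877
grinder [340. 306.] 0.59 [ 0.4372 -0.2133  0.2517]
catch_top [274. 301.] 0.6 [ 0.5239 -0.2642  0.0765]
```

View pics/w1.png

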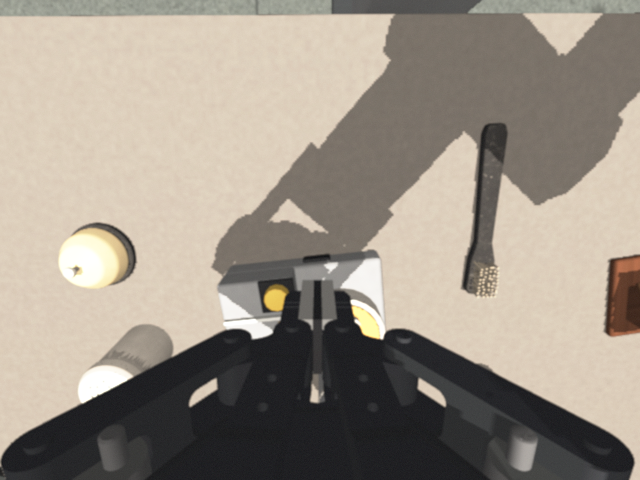

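The wrist picture shows the yellow catch at about (276,298), with the fingers hiding most of the drum, whose yellow ring shows at (368,318). I'll fix the catch from colour and depth.

```bash
python3 - <<'E'
from h import *
np.set_printoptions(precision=4,suppress=True)
def yel(im,box):
    h=cv2.cvtColor(im['pixels'],cv2.COLOR_RGB2HSV); m=(h[...,0]>18)&(h[...,0]<34)&(h[...,1]>150)
    k=np.zeros_like(m);k[box[1]:box[3],box[0]:box[2]]=1; m&=k; P=cloud(im)[m]; v,u=np.nonzero(m)
    top=P[P[:,2]>np.nanpercentile(P[:,2],60)-.003]
    print(m.sum(),'med',np.nanmedian(P,0),'minmax',np.nanpercentile(top,3,0),np.nanpercentile(top,97,0),'mid',(np.nanpercentile(top,3,0)+np.nanpercentile(top,97,0))/2)
yel(dict(np.load('last_w1.npz')),(255,275,295,320))
yel(imaging.get_image('top'),(415,262,445,282))
im=dict(np.load('last_w1.npz'));P=cloud(im)
# base front edge orientation
z=P[...,2]; 
for u in range(230,380,15):
    c=[v for v in range(235,300) if .02<z[v,u]<.08]
    if c: print(u,c[0],P[c[0]+1,u])
E
```

```text
468 med [ 0.5204 -0.2627  0.0763] minmax [ 0.5121 -0.2721  0.0745] [ 0.5326 -0.254   0.0778] mid [ 0.5224 -0.263   0.0761]
79 med [ 0.5244 -0.2602  0.0738] minmax [ 0.4981 -0.2726  0.0729] [ 0.5292 -0.1792  0.5093] mid [ 0.5137 -0.2259  0.2911]
230 269 [ 0.5135 -0.3174  0.0245]
245 267 [ 0.5118 -0.3013  0.0233]
260 266 [ 0.5098 -0.2845  0.0255]
275 264 [ 0.5081 -0.2684  0.0241]
290 262 [ 0.5059 -0.2521  0.0238]
305 258 [ 0.5008 -0.2357  0.0254]
320 256 [ 0.4986 -0.2196  0.0252]
335 258 [ 0.5006 -0.2035  0.0263]
350 256 [ 0.499  -0.1873  0.0245]
365 255 [ 0.4975 -0.1715  0.0258]
```

Call:
jog_arm(
  plan="0 0 0 -2.5 -1.4 0 255; 0 0 0 -2.5 -1.4 0 255; 0 0 0 -2.6 -1.5 1 255; 0 0 0 0 0 3.5 255; 0 0 0 0 0 3.5 255; 0 0 0 0 0 3 255; 0 0 0 0 0 2.5 255; 0 0 0 0 0 1.2 255; 0 0 0 0 0 0.4 255; 0 0 0 0 0 0 255",
)

```text
time_s: 4.62
position: [0.5186, -0.2592, 0.0801]
tool_rot: [[-1.0, -0.001, -0.001], [-0.001, 1.0, 0.001], [0.001, 0.001, -1.0]]
ft_force: [-0.0, -1.4, -0.0]
grip_width: 0.0
gripper_force: 0.0
```

Call:
jog_arm(
  plan="0 0 0 0 0 0.2 255; 0 0 0 0 0 0.2 255; 0 0 0 0 0 0.2 255; 0 0 0 0 0 0 255",
)

```text
time_s: 4.95
position: [0.5191, -0.2603, 0.0751]
tool_rot: [[-1.0, -0.0, 0.002], [-0.0, 1.0, -0.001], [-0.002, -0.001, -1.0]]
ft_force: [1.4, -0.3, 2.4]
grip_width: 0.0
gripper_force: 1.1
```

```bash
python3 - <<'E'
from h import *
im=imaging.get_image('scene'); save(im,'s2.png',(330,210,470,340),4)
im=imaging.get_image('top'); p=im['pixels'].astype(int); m=(p[...,0]>150)&(p[...,1]<70)&(p[...,2]<70); m[:,:370]=0;m[:,460:]=0
print(np.argwhere(m).mean(0), np.nanmedian(cloud(im)[m],0))
E
```

```text
[nan nan] [nan nan nan]<stdin>:4: RuntimeWarning: Mean of empty slice.
  ret = um.true_divide(
  return np.nanmean(a, axis, out=out, keepdims=keepdims)
```

Contact has begun at 2.4 N, so I'll press another 5 mm.

Call:
jog_arm(
  plan="0 0 0 0 0 0.2 255; 0 0 0 0 0 0.2 255; 0 0 0 0 0 0.1 255; 0 0 0 0 0 0 255; 0 0 0 0 0 0 255; 0 0 0 0 0 0 255",
)

```text
time_s: 5.55
position: [0.5189, -0.2602, 0.0694]
tool_rot: [[-1.0, 0.0, 0.001], [0.0, 1.0, -0.0], [-0.001, -0.0, -1.0]]
ft_force: [2.9, 0.2, 2.5]
grip_width: 0.0001
gripper_force: 1.6
```

```bash
python3 - <<'E'
from h import *
print(env.observe()['position'],env.observe()['ft_force'])
im=imaging.get_image('scene'); save(im,'s2.png',(330,210,470,340),4)
E
```

```text
[ 0.51887147 -0.2602141   0.06941193] [2.94537587 0.22105394 2.45532436]
```

View pics/s2.png

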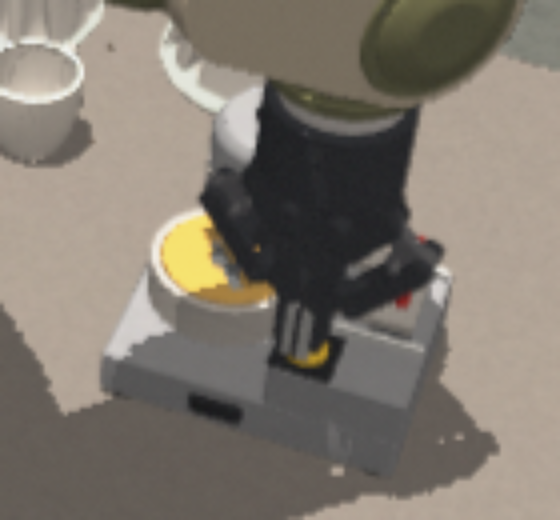

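The catch is pressed at crop (310,350). The red tab has moved right to (410,280) and the brass disc at (215,265) is uncovered, so the gate looks open. I'll raise the arm and look into the drum.

Call:
jog_arm(
  plan="0 0 0 0 0 -1 255; 0 0 0 0 0 -4 255; 0 0 0 0 0 -4 255; 0 0 0 0 0 -4 255; 0 0 0 -2.8 2.2 -2 255; 0 0 0 -2.8 2.2 0 255; 0 0 0 -2.8 2.2 0 255; 0 0 0 0 0 0 255;0 0 0 0 0 0 255",
)

```text
time_s: 6.35
position: [0.6028, -0.1927, 0.2189]
tool_rot: [[-1.0, -0.002, -0.002], [-0.002, 1.0, 0.001], [0.002, 0.001, -1.0]]
ft_force: [-0.7, -0.6, 1.2]
grip_width: 0.0003
gripper_force: 0.0
```

```bash
python3 look.py w2 drive_mouth gate_tab catch_top
```

```text
[ 0.6021 -0.1937  0.219 ] [[-0.9999973870376171, -0.000941424209492173, -0.0020831798760515496], [-0.0009423079041131602, 0.999999466451628, 0.0004232638339068049], [0.0020827802937540487, 0.00042522572479719003, -0.9999977406021129]] [0.0404 0.0861 0.3088]
[[-0.0025  0.9603  0.279   0.532 ]
 [ 1.      0.0021  0.0016 -0.1926]
 [ 0.0009  0.279  -0.9603  0.3622]
 [ 0.      0.      0.      1.    ]] 69.64730943918877
drive_mouth [310. 184.] 0.87 [ 0.5759 -0.1988  0.0381]
gate_tab [189. 202.] 0.85 [ 0.5818 -0.2913  0.0983]
catch_top [227. 127.] 0.91 [ 0.5253 -0.2643  0.0725]
```

View pics/w2.png

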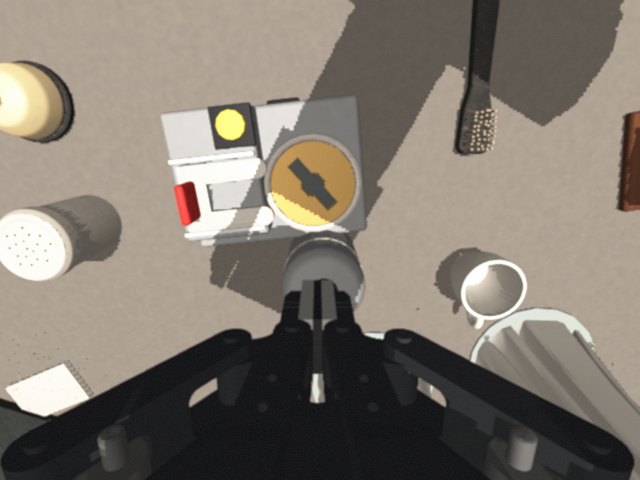

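The gate is open, with the tab at (187,203). The disc is centred near (313,184), and its slot runs from (292,160) to (336,207). I'll fit the disc centre and the slot angle.

```bash
python3 - <<'E'
from h import *
np.set_printoptions(precision=4,suppress=True)
im=dict(np.load('last_w2.npz'))
h=cv2.cvtColor(im['pixels'],cv2.COLOR_RGB2HSV); m=((h[...,0]>8)&(h[...,0]<30)&(h[...,1]>110)).astype(np.uint8)
m[:, :262]=0;m[:,365:]=0;m[:130]=0;m[240:]=0
cs,_=cv2.findContours(m,cv2.RETR_EXTERNAL,cv2.CHAIN_APPROX_NONE);c=max(cs,key=cv2.contourArea)
def proj(uv,z):
    out=[]
    for u,v in uv:
        o,d=ray(im,u,v); out.append((o+d*(z-o[2])/d[2])[:2])
    return np.array(out)
P=cloud(im); print('disc z',np.nanmedian(P[m>0],0))
zz=np.nanmedian(P[m>0],0)[2]
hull=cv2.convexHull(c)[:,0]
w=proj(hull,zz); A=np.c_[2*w,np.ones(len(w))]; s=np.linalg.lstsq(A,(w**2).sum(1),rcond=None)[0]; r=np.sqrt(s[2]+s[0]**2+s[1]**2)
print('disc centre',s[:2],'r',r)
full=np.zeros_like(m);cv2.fillPoly(full,[hull],1); full=cv2.erode(full,np.ones((7,7)))
sl=(full>0)&(m==0); v,u=np.nonzero(sl); q=proj(np.c_[u,v],zz); e=cv2.minAreaRect((q*1000).astype(np.float32)); 
qq=q-q.mean(0);ev,V=np.linalg.eigh(qq.T@qq); print('slot',q.mean(0),np.degrees(np.arctan2(V[1,1],V[0,1])),e, sl.sum())
R=(h[...,1]>150)&((h[...,0]<8)|(h[...,0]>172)); R[:,:160]=0;R[:,220:]=0;R[230:]=0;R[:170]=0
T=P[R]; print('tab',np.nanmedian(T,0),np.nanpercentile(T,2,0),np.nanpercentile(T,98,0))
tt=T[T[:,2]>np.nanpercentile(T[:,2],95)-.004]; e=cv2.minAreaRect((tt[:,:2]*1000).astype(np.float32)); print(e,tt[:,2].mean())
Y=(h[...,0]>22)&(h[...,0]<34)&(h[...,1]>150); Y[:,:205]=0;Y[:,255:]=0;Y[:100]=0;Y[150:]=0
print('catch',np.nanmedian(P[Y],0))
# base front edge yaw and second view of carrier
im2=imaging.get_image('top'); im3=imaging.get_image('scene')
rs=[]
for c,i in(('top',im2),('scene',im3)):
    for q in('carrier_grip','carrier','rest_face'):
        t=models.tip_of(c,q); print(c,q,np.round(t[0]['at'],1) if t else None, pt(i,*t[0]['at']) if t else '')
P2=cloud(im2); box=P2[225:290,230:285]; b=im2['pixels'][225:290,230:285]
g=(b.max(-1)<50)&(box[...,2]>.07); print('bar dark',g.sum(),np.nanmean(box[g],0), cv2.minAreaRect((box[g][:,:2]*1000).astype(np.float32)))
E
```

```text
disc z [ 0.5688 -0.194   0.0625]
disc centre [ 0.5723 -0.1962] r 0.03619950924136578
slot [ 0.5764 -0.2003] -173.32319599089752 ((580.0588989257812, -204.60116577148438), (50.150108337402344, 41.74709701538086), 45.45364761352539) 1114
tab [ 0.5821 -0.2925  0.1021] [ 0.5684 -0.2991  0.0829] [ 0.5969 -0.2899  0.1054]
((582.9119873046875, -294.5826110839844), (30.08660125732422, 7.955754280090332), 7.304176330566406) 0.10370708699210565
catch [ 0.5286 -0.2528  0.0719]
top carrier_grip [252.1 266.3] [0.5211 0.1519 0.1081]
top carrier [252.6 254.9] [0.5478 0.1523 0.1031]
top rest_face None 
scene carrier_grip [246.  219.3] [0.5286 0.15   0.1088]
scene carrier [248.9 231.7] [0.5335 0.1481 0.0684]
scene rest_face [248.6 229.5] [0.5326 0.1478 0.076 ]
bar dark 121 [0.529  0.1513 0.1067] ((528.7986450195312, 152.05686950683594), (40.029239654541016, 19.48025894165039), 7.973489761352539)
```

```bash
python3 - <<'E'
from h import *
np.set_printoptions(precision=4,suppress=True)
im=dict(np.load('last_w2.npz'))
def proj(uv,z):
    out=[]
    for u,v in uv:
        o,d=ray(im,u,v); out.append((o+d*(z-o[2])/d[2])[:2])
    return np.array(out)
g=cv2.cvtColor(im['pixels'],cv2.COLOR_RGB2HSV)
v,u=np.mgrid[0:480,0:640]; disc=(np.hypot(u-313,v-184)<38)
d=disc&(g[...,1]<90)
n,l,st,ce=cv2.connectedComponentsWithStats(d.astype(np.uint8)); k=1+st[1:,4].argmax(); vv,uu=np.nonzero(l==k)
q=proj(np.c_[uu,vv],.062); e=cv2.minAreaRect((q*1000).astype(np.float32)); qq=q-q.mean(0);ev,V=np.linalg.eigh(qq.T@qq)
print(st[k],q.mean(0),np.degrees(np.arctan2(V[1,1],V[0,1])),e)
# rim circle from drum top edge: light ring
P=cloud(im); D=(np.hypot(u-313,v-184)<60)&(P[...,2]>.055)&(P[...,2]<.068)&(np.hypot(P[...,0]-.573,P[...,1]+.196)<.05)
n,l,st,ce=cv2.connectedComponentsWithStats(D.astype(np.uint8)); k=1+st[1:,4].argmax()
c,_=cv2.findContours((l==k).astype(np.uint8),cv2.RETR_EXTERNAL,cv2.CHAIN_APPROX_NONE);c=max(c,key=len)[:,0]
w=proj(c,.062)
for i in range(4):
    A=np.c_[2*w,np.ones(len(w))]; s=np.linalg.lstsq(A,(w**2).sum(1),rcond=None)[0]; r=np.sqrt(s[2]+s[0]**2+s[1]**2); e=np.abs(np.hypot(*(w-s[:2]).T)-r); w=w[e<max(.0015,np.median(e)*2)]
print('drum',s[:2],r,len(w))
E
```

```text
[289 159  47  49 804] [ 0.5715 -0.1966] -137.540828306297 ((571.6094970703125, -196.17372131347656), (49.06064224243164, 17.78535270690918), 44.77943801879883)
drum [ 0.5721 -0.1959] 0.042193707663565026 236
```

Call:
jog_arm(
  plan="0 0 0 0.4 3.8 0 255; 0 0 0 0.4 3.8 0 255; 0 0 0 0.4 3.8 0 255; 0 0 0 0.4 3.8 0 255; 0 0 0 0.4 3.8 0 255; 0 0 0 0.4 3.8 0 255; 0 0 0 0.4 3.8 0 255; 0 0 0 0.4 3.8 0 255; 0 0 0 0.4 3.8 0 255; 0 0 0 0 0 0 90",
)

```text
time_s: 7.78
position: [0.5652, 0.1537, 0.2195]
tool_rot: [[-1.0, -0.006, -0.0], [-0.006, 1.0, 0.002], [0.0, 0.002, -1.0]]
ft_force: [0.4, 0.4, -0.2]
grip_width: 0.0106
gripper_force: 0.0
```

Call:
jog_arm(
  plan="0 0 0 0 0 0 90; 0 0 0 0 0 0 90",
)

```text
time_s: 7.95
position: [0.5667, 0.1476, 0.2193]
tool_rot: [[-1.0, -0.0, 0.0], [-0.0, 1.0, -0.0], [-0.0, -0.0, -1.0]]
ft_force: [-0.3, 0.2, 0.9]
grip_width: 0.0358
gripper_force: 0.0
```

```bash
python3 look.py w3 carrier_grip carrier rest_face; python3 - <<'E'
from h import *
im=dict(np.load('last_w3.npz')); t=models.tip_of('wrist','carrier_grip'); u,v=(int(a) for a in t[0]['at']); print(u,v)
u=max(100,min(540,u));v=max(75,min(405,v)); save(im,'w3c.png',(u-100,v-75,u+100,v+75),4)
E
```

```text
[0.5669 0.147  0.2193] [[-0.9999995030588765, 0.0009969108085230733, -7.130191715454667e-06], [0.000996912924400637, 0.9999994571258219, -0.000303171044723635], [6.8279533533290335e-06, -0.00030317800224575006, -0.9999999540182378]] [ 0.9507 -1.2204 -0.0273]
[[-0.0003  0.9597  0.2811  0.4956]
 [ 1.      0.0003  0.      0.148 ]
 [-0.0001  0.2811 -0.9597  0.3625]
 [ 0.      0.      0.      1.    ]] 69.64730943918877
carrier_grip [326. 179.] 0.62 [0.5262 0.1545 0.1107]
carrier [328. 195.] 0.69 [0.5369 0.1562 0.1161]
326 178
```

View pics/w3c.png

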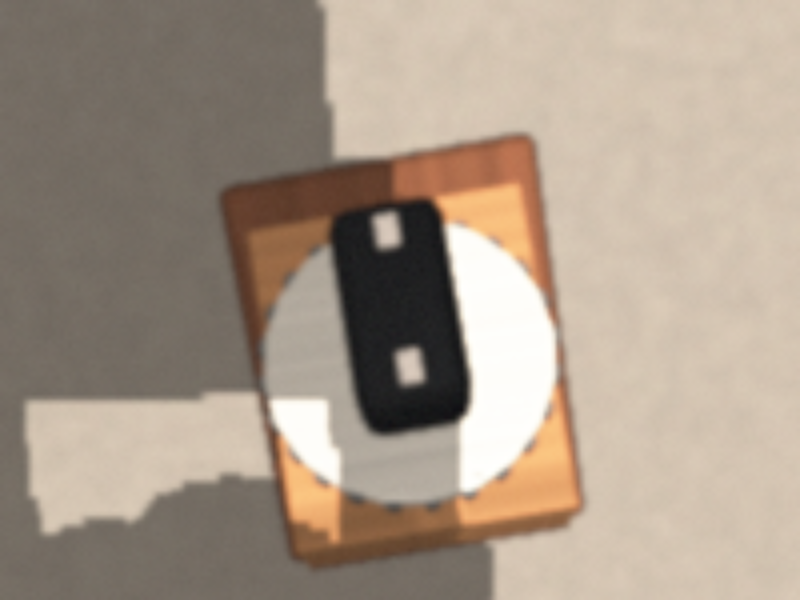

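The crop shows the black bar centred near crop (402,315), lying along the rest's lean direction over the white flange. The rest is yawed by about 10°. I'll fit planes to the bar top and the flange.

```bash
python3 - <<'E'
from h import *
np.set_printoptions(precision=4,suppress=True)
im=dict(np.load('last_w3.npz')); P=cloud(im); g=im['pixels'].astype(int)
b=np.zeros((480,640),bool); b[103:253,226:426]=1
def plane(X,tol=.0015):
    for _ in range(8):
        c=np.median(X,0); c=X.mean(0);n=np.linalg.svd(X-c,full_matrices=False)[2][2]; n*=np.sign(n[2]); d=(X-c)@n; X=X[np.abs(d)<max(tol,1.5*np.std(d))]
    return c,n,len(X),np.std(d)
bar=b&(g.max(-1)<60)&(P[...,2]>.08); bar=cv2.morphologyEx(bar.astype(np.uint8),cv2.MORPH_CLOSE,np.ones((13,13)))
n_,l,st,ce=cv2.connectedComponentsWithStats(bar); bar=l==1+st[1:,4].argmax(); print(bar.sum())
be=cv2.erode(bar.astype(np.uint8),np.ones((5,5)))>0
cb,nb,k,s=plane(P[be]); print('bar top',cb,nb,k,s,np.degrees(np.arccos(nb[2])),np.degrees(np.arctan2(nb[1],nb[0])))
fl=b&(g.min(-1)>130)&(g.max(-1)-g.min(-1)<25)&(P[...,2]>.05)&~cv2.dilate(bar.astype(np.uint8),np.ones((7,7))).astype(bool)
cf,nf,k,s=plane(P[fl]); print('flange top',cf,nf,k,s,np.degrees(np.arccos(nf[2])),np.degrees(np.arctan2(nf[1],nf[0])))
# bar outline projected on plane of top
c=max(cv2.findContours(bar.astype(np.uint8),cv2.RETR_EXTERNAL,cv2.CHAIN_APPROX_NONE)[0],key=len)[:,0]
n=nf; x=np.array([1,0,0])-n*n[0]; x/=np.linalg.norm(x); y=np.cross(n,x); Q=[]
for u,v in c:
    o,d=ray(im,u,v); p=o+d*((cb-o)@n)/(d@n); Q.append([(p-cb)@x,(p-cb)@y])
e=cv2.minAreaRect((np.array(Q)*1000).astype(np.float32)); ctr=cb+(x*e[0][0]+y*e[0][1])/1000; print('rect',e,'top ctr',ctr,'grip',ctr-.013*n,'x axis',x)
# flange fit by circle
fm=cv2.convexHull(np.argwhere(fl)[:,::-1].astype(np.int32))[:,0]; W=[]
for u,v in fm:
    o,d=ray(im,u,v); p=o+d*((cf-o)@n)/(d@n); W.append([(p-cf)@x,(p-cf)@y])
w=np.array(W); A=np.c_[2*w,np.ones(len(w))]; s=np.linalg.lstsq(A,(w**2).sum(1),rcond=None)[0]; fc=cf+x*s[0]+y*s[1]
print('flange ctr',fc,'r',np.sqrt(s[2]+s[0]**2+s[1]**2),'grip est',fc+.027*n)
E
```

```text
1496Traceback (most recent call last):
  File "<stdin>", line 12, in <module>
  File "<stdin>", line 7, in plane
    u, s, vh = gufunc(a, signature=signature)
               ~~~~~~^^^^^^^^^^^^^^^^^^^^^^^^
    raise LinAlgError("SVD did not converge")
numpy.linalg.LinAlgError: SVD did not converge
```

```bash
cat > fit.py <<'E'
from h import *
np.set_printoptions(precision=4,suppress=True)
im=dict(np.load('last_w3.npz')); P=cloud(im); g=im['pixels'].astype(int)
b=np.zeros((480,640),bool); b[103:253,226:426]=1
def plane(X,tol=.0015):
    X=X[np.isfinite(X).all(1)]
    for _ in range(8):
        c=X.mean(0);n=np.linalg.svd(X-c,full_matrices=False)[2][2]; n*=np.sign(n[2]); d=(X-c)@n; X=X[np.abs(d)<max(tol,1.5*np.std(d))]
    return c,n,len(X),np.std(d)
bar=b&(g.max(-1)<60)&(P[...,2]>.08); bar=cv2.morphologyEx(bar.astype(np.uint8),cv2.MORPH_CLOSE,np.ones((13,13)))
n_,l,st,ce=cv2.connectedComponentsWithStats(bar); bar=l==1+st[1:,4].argmax(); print(bar.sum())
be=cv2.erode(bar.astype(np.uint8),np.ones((5,5)))>0
cb,nb,k,s=plane(P[be]); print('bar top',cb,nb,k,s,np.degrees(np.arccos(nb[2])),np.degrees(np.arctan2(nb[1],nb[0])))
fl=b&(g.min(-1)>130)&(g.max(-1)-g.min(-1)<25)&(P[...,2]>.05)&~cv2.dilate(bar.astype(np.uint8),np.ones((7,7))).astype(bool)
cf,nf,k,s=plane(P[fl]); print('flange top',cf,nf,k,s,np.degrees(np.arccos(nf[2])),np.degrees(np.arctan2(nf[1],nf[0])))
c=max(cv2.findContours(bar.astype(np.uint8),cv2.RETR_EXTERNAL,cv2.CHAIN_APPROX_NONE)[0],key=len)[:,0]
n=nf; x=np.array([1,0,0])-n*n[0]; x/=np.linalg.norm(x); y=np.cross(n,x)
def onp(uv,c0):
    Q=[]
    for u,v in uv:
        o,d=ray(im,u,v); p=o+d*((c0-o)@n)/(d@n); Q.append([(p-c0)@x,(p-c0)@y])
    return np.array(Q)
e=cv2.minAreaRect((onp(c,cb)*1000).astype(np.float32)); ctr=cb+(x*e[0][0]+y*e[0][1])/1000; print('rect',e,'top ctr',ctr,'grip',ctr-.013*n,'x axis',x)
w=onp(cv2.convexHull(np.argwhere(fl)[:,::-1].astype(np.int32))[:,0],cf)
A=np.c_[2*w,np.ones(len(w))]; s=np.linalg.lstsq(A,(w**2).sum(1),rcond=None)[0]; fc=cf+x*s[0]+y*s[1]
print('flange ctr',fc,'r',np.sqrt(s[2]+s[0]**2+s[1]**2),'grip est',fc+.027*n)
E
python3 fit.py
```

```text
1496
bar top [0.5267 0.1539 0.1109] [-0.4026 -0.0849  0.9114] 1019 0.000612870424972432 24.29557427969771 -168.09844832444222
flange top [0.5469 0.1586 0.0766] [-0.4157 -0.0743  0.9065] 2136 0.0006251126440514645 24.977612173300045 -169.86451590732622
rect ((1.2493209838867188, 0.2969636917114258), (42.24298858642578, 19.706275939941406), 11.001418113708496) top ctr [0.5279 0.1541 0.1115] grip [0.5333 0.1551 0.0997] x axis [ 0.9095 -0.034   0.4143]
flange ctr [0.5422 0.1572 0.0743] r 0.030762871796552606 grip est [0.531  0.1552 0.0988]
```

Call:
jog_arm(
  plan="0 0 0 1.9 0.1 2.4 90; 0 0 0 1.9 0.1 2.4 90; 0 0 0 1.8 0.2 2.5 90; 0 0 -5.05 0 0 0 90; 0 0 -5.05 0 0 0 90; 0 -6.25 0 0 0 0 90; 0 -6.25 0 0 0 0 90; 0 -6.25 0 0 0 0 90; 0 -6.25 0 0 0 0 90; 0 0 0 0 0 0 90",
)

```text
time_s: 9.03
position: [0.5077, 0.1512, 0.1452]
tool_rot: [[-0.892, -0.174, 0.416], [-0.158, 0.985, 0.074], [-0.423, 0.0, -0.906]]
ft_force: [-0.9, -0.2, 0.3]
grip_width: 0.0553
gripper_force: 0.0
```

```bash
cat > d.py <<'E'
import sys
from h import *
from scipy.spatial.transform import Rotation as Ro
np.set_printoptions(precision=3,suppress=True)
s=env.observe(); R=np.array(s['tool_rot']); p=np.array(s['position'])
# target grasp point, tool z, tool y
def need(tg,z,y,back=0):
    z=np.array(z)/np.linalg.norm(z); y=np.array(y)-z*np.dot(y,z); y/=np.linalg.norm(y); T=np.c_[np.cross(y,z),y,z]
    tcp=np.array(tg)+z*(.0187-back)
    print('p',p,'rotvec deg',np.degrees(Ro.from_matrix(R.T@T).as_rotvec()),'shift tool now cm',100*R.T@(tcp-p),'in target axes',100*T.T@(tcp-p),'F',s['ft_force'],'w',s['grip_width'])
E
python3 -c "
from d import *
need((.5325,.155,.0995),(.416,.074,-.906),(-.175,.985,0))"
```

```text
p [0.508 0.151 0.145] rotvec deg [-0.009  0.017 -0.039] shift tool now cm [-0.338 -0.059  7.075] in target axes [-0.34  -0.06   7.074] F [-0.905 -0.215  0.29 ] w 0.055285689448921614
```

Call:
jog_arm(
  plan="0 0 0 -0.3 -0.1 2 90; 0 0 0 0 0 2 90; 0 0 0 0 0 1.9 90; 0 0 0 0 0 1 90; 0 0 0 0 0 0 90; 0 0 0 0 0 0 255; 0 0 0 0 0 0 255; 0 0 0 0 0 0 255; 0 0 0 0 0 0 255; 0 0 0 0 0 0 255",
  grip_force=50,
)

```text
time_s: 9.87
position: [0.5423, 0.1566, 0.0862]
tool_rot: [[-0.892, -0.176, 0.418], [-0.159, 0.984, 0.074], [-0.424, -0.0, -0.906]]
ft_force: [-3.9, -0.3, 7.2]
grip_width: 0.0214
gripper_force: 50.2
```

Call:
jog_arm(
  plan="0 0 0 0 0 0 255; 0 0 0 0 0 0 255",
)

```text
time_s: 10.03
position: [0.5423, 0.1566, 0.0862]
tool_rot: [[-0.892, -0.175, 0.418], [-0.159, 0.984, 0.074], [-0.424, -0.0, -0.906]]
ft_force: [-3.9, -1.1, 6.5]
grip_width: 0.0212
gripper_force: 50.2
```

Call:
jog_arm(
  plan="0 0 0 0 0 -0.5 255; 0 0 0 0 0 -1 255; 0 0 0 0 0 -1.5 255; 0 0 0 0 0 -2 255; 0 0 0 0 0 -2.5 255; 0 0 0 0 0 -3 255; 0 6.25 0 0 0 0 255; 0 6.25 0 0 0 0 255; 0 6.25 0 0 0 0 255; 0 6.25 0 0 0 0 255",
)

```text
time_s: 10.87
position: [0.4979, 0.1486, 0.182]
tool_rot: [[-0.985, -0.175, -0.003], [-0.175, 0.985, -0.001], [0.004, -0.001, -1.0]]
ft_force: [0.7, 0.4, -3.2]
grip_width: 0.0211
gripper_force: 49.1
```

Call:
jog_arm(
  plan="0 0 -6.6 0 0 -1 255; 0 0 -6.6 0 0 0 255; 0 0 -6.6 0 0 0 255; 0 0 -6.6 0 0 0 255; 0 0 -6.6 0 0 0 255; 0 0 0 0 0 0 255; 0 0 0 0 0 0 255",
)

```text
time_s: 11.45
position: [0.4981, 0.1486, 0.1907]
tool_rot: [[-0.733, -0.681, 0.0], [-0.681, 0.733, -0.0], [0.0, -0.0, -1.0]]
ft_force: [0.2, 1.0, -1.7]
grip_width: 0.0214
gripper_force: 49.2
```

```bash
python3 look.py w4 carrier carrier_grip; python3 -c "
from d import *
a=np.radians(43)
need((.572,-.196,.135),(0,0,-1),(-np.sin(a),np.cos(a),0)); print(s['q'])"
```

```text
[0.4982 0.1487 0.1906] [[-0.7327219292785391, -0.6805281513703819, 9.770745384395343e-05], [-0.6805281578962312, 0.7327219266398912, -6.73163283656613e-05], [-2.578173732782094e-05, -0.000115816823569131, -0.9999999929608826]] [ 0.3971 -0.315  -2.1657]
[[-0.6807  0.703   0.206   0.4461]
 [ 0.7325  0.6533  0.1913  0.1005]
 [-0.0001  0.2812 -0.9597  0.3338]
 [ 0.      0.      0.      1.    ]] 69.64730943918877
carrier [316. 272.] 0.6 [0.481  0.1322 0.2189]
carrier_grip [318. 296.] 0.97 [0.487  0.139  0.2202]
p [0.498 0.149 0.19 ] rotvec deg [-0.004 -0.002 -0.046] shift tool now cm [ 18.096 -30.247   7.414] in target axes [ 18.121 -30.233   7.411] F [ 0.012  0.094 -2.614] w 0.021213295564616732
[   3.558   20.81    83.089   -0.005   76.1   -129.395]
```

View pics/w4.png

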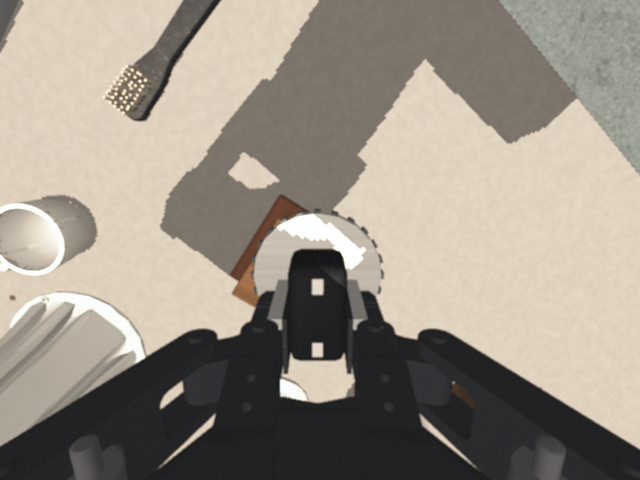

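The bar is upright in the fingers at (318,300), and the flange arc in front runs through (253,268), (318,210) and (382,265). I'll fit its centre and tilt relative to the tool.

```bash
cat > fl.py <<'E'
from d import *
def fl(name,R,p):
    im=dict(np.load(name)); P=cloud(im); Q=(P-p)@R  # tool frame
    v,u=np.mgrid[0:480,0:640]; m=(np.abs(Q[...,2]-.009)<.006)&(v<300)&(np.hypot(Q[...,0],Q[...,1])<.05)
    m&=(v<260)|(np.abs(u-318)>35)
    X=Q[m]; c=X.mean(0); n=np.linalg.svd(X-c,full_matrices=False)[2][2]; n*=-np.sign(n[2]); print('n(tool)',n,'z',c,m.sum(),'std',np.std((X-c)@n))
    k=cv2.convexHull(np.argwhere(m)[:,::-1].astype(np.int32))[:,0]; f=240/np.tan(np.radians(im['fov_y']/2)); w=[]
    for a,b in k:
        if b>285: continue
        o,d=ray(im,a,b); o=R.T@(o-p); d=R.T@d; w.append((o+d*(c[2]-o[2])/d[2])[:2])
    w=np.array(w); A=np.c_[2*w,np.ones(len(w))]; s=np.linalg.lstsq(A,(w**2).sum(1),rcond=None)[0]
    print('ctr tool mm',1000*s[:2],'r',np.sqrt(s[2]+s[0]**2+s[1]**2),len(w))
    from scipy.optimize import least_squares
    print('fixed r',1000*least_squares(lambda q:np.hypot(*(w-q).T)-.031,[0,0],loss='soft_l1',f_scale=.001).x)
E
python3 -c "
from fl import *
fl('last_w4.npz',R,p)"
```

```text
n(tool) [ 0.008  0.    -1.   ] z [0.02  0.    0.011] 5873 std 0.0008045020889982633
ctr tool mm [7.246 0.398] r 0.031578353751126415 26
fixed r [7.966 0.438]
```

```bash
python3 -c "
from fl import *
im=dict(np.load('last_w4.npz'))
for uv in [(318,286),(318,350),(318,250),(318,360)]:
    o,d=ray(im,*uv); o=R.T@(o-p); d=R.T@d
    for z in(-.029,): print(uv,1000*(o+d*(z-o[2])/d[2]), 1000*(R.T@(pt(im,*uv)-p)))
g=im['pixels'].astype(int); print([ (v,g[v,318].tolist()) for v in range(276,362,3)])
"
```

```text
(318, 286) [ 18.692   0.588 -29.   ] [ 19.101   0.585 -29.892]
(318, 350) [ -7.966   0.582 -29.   ] [ -7.323   0.58  -29.931]
(318, 250) [ 32.398   0.59  -29.   ] [ 26.112   0.636 -10.411]
(318, 360) [-12.424   0.582 -29.   ] [-171.527    1.108  188.961]
[(276, [31, 31, 32]), (279, [182, 169, 157]), (282, [228, 218, 203]), (285, [228, 217, 202]), (288, [229, 218, 203]), (291, [228, 217, 202]), (294, [179, 167, 155]), (297, [34, 37, 36]), (300, [34, 34, 34]), (303, [34, 35, 36]), (306, [32, 31, 32]), (309, [34, 32, 36]), (312, [32, 32, 32]), (315, [32, 31, 33]), (318, [35, 36, 35]), (321, [34, 34, 34]), (324, [34, 37, 37]), (327, [33, 33, 34]), (330, [31, 30, 32]), (333, [34, 33, 36]), (336, [33, 34, 34]), (339, [33, 33, 36]), (342, [115, 108, 100]), (345, [227, 216, 200]), (348, [226, 215, 200]), (351, [226, 215, 200]), (354, [228, 218, 201]), (357, [128, 119, 112]), (360, [126, 118, 108])]
```

Call:
jog_arm(
  plan="0 0 0 1.75 -3.03 0 255; 0 0 0 1.75 -3.03 0 255; 0 0 0 1.75 -3.03 0 255; 0 0 0 1.75 -3.03 0 255; 0 0 0 1.75 -3.03 0 255; 0 0 0 1.75 -3.03 0 255; 0 0 0 1.75 -3.03 0 255; 0 0 0 1.75 -3.03 0 255; 0 0 0 1.75 -3.03 0 255; 0 0 0 1.75 -3.03 0 255",
)

```text
time_s: 12.43
position: [0.5778, -0.1938, 0.1902]
tool_rot: [[-0.732, -0.682, -0.0], [-0.682, 0.732, 0.0], [0.0, 0.0, -1.0]]
ft_force: [1.1, 0.1, -1.3]
grip_width: 0.0212
gripper_force: 49.5
```

Call:
jog_arm(
  plan="0 0 0 0 0 0 255; 0 0 0 0 0 2 255; 0 0 0 0 0 3 255; 0 0 0 0 0 1.5 255; 0 0 0 0 0 0 255; 0 0 0 0 0 0 255",
)

```text
time_s: 12.93
position: [0.5777, -0.192, 0.1251]
tool_rot: [[-0.731, -0.682, -0.001], [-0.682, 0.731, 0.001], [0.0, 0.001, -1.0]]
ft_force: [0.6, 0.5, -1.7]
grip_width: 0.0213
gripper_force: 49.8
```

```bash
python3 look.py w5 drive_mouth; python3 - <<'E'
from fl import *
T=np.array([.5767,-.1923,.0]); print('shift tool cm',100*R.T@(T-p),'p',p,s['ft_force'],s['q'])
fl('last_w5.npz',R,p)
im=dict(np.load('last_w5.npz')); save(im,'w5c.png',(200,120,440,300),3)
E
```

```text
[ 0.5782 -0.1923  0.1262] [[-0.7306844186658186, -0.682714426960288, 0.0011364590975867829], [-0.6827152677714305, 0.7306842174059266, -0.0006615025868136229], [-0.00037877536684485704, -0.0012592276102121175, -0.99999913543715]] [ 0.009  -0.5648 -1.6624]
[[-0.6825  0.7017  0.2046  0.5259]
 [ 0.7309  0.6548  0.1924 -0.2404]
 [ 0.001   0.2808 -0.9598  0.2684]
 [ 0.      0.      0.      1.    ]] 69.64730943918877
shift tool cm [ 0.133  0.156 12.675] p [ 0.578 -0.192  0.127] [ 1.007 -0.418 -2.558] [ -29.508   32.689   73.715   -0.      73.448 -162.58 ]
n(tool) [ 0.003 -0.003 -1.   ] z [0.02  0.001 0.012] 5771 std 0.0006497806294767077
ctr tool mm [7.044 1.134] r 0.03160313191985809 22
fixed r [7.811 1.113]
```

View pics/w5c.png

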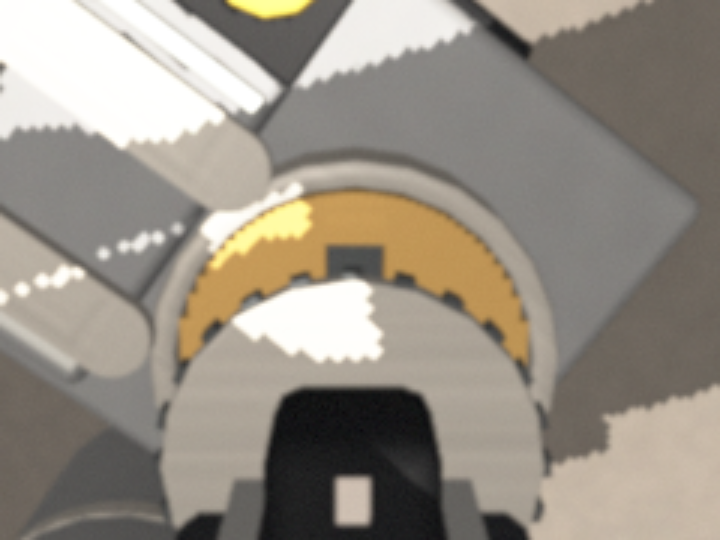

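The flange sits over the drum with the slot end visible at crop (355,262), in line with the bar at crop (353,440). The angle therefore looks right. I'll compare the drum arc with the flange arc.

```bash
python3 - <<'E'
from fl import *
from scipy.optimize import least_squares
im=dict(np.load('last_w5.npz'))
def arc(uv,z,r=None):
    w=[]
    for u,v in uv:
        o,d=ray(im,200+u/3,120+v/3); o=R.T@(o-p); d=R.T@d; w.append((o+d*(z-o[2])/d[2])[:2])
    w=np.array(w)
    if r: return 1000*least_squares(lambda q:np.hypot(*(w-q).T)-r,[0.005,0]).x
    s=least_squares(lambda q:np.hypot(*(w-q[:2]).T)-q[2],[0.005,0,.03]).x; return 1000*s
# top of drum in tool z = p_z-.062
zd=p[2]-.062
print('drum outer',arc([(155,355),(355,152),(555,350),(215,215),(480,195)],zd),arc([(155,355),(355,152),(555,350)],zd,.043))
print('brass',arc([(178,360),(355,189),(530,355)],zd))
print('flange',arc([(160,450),(350,280),(548,450),(205,345),(500,345)],.012),arc([(160,450),(350,280),(548,450),(205,345),(500,345)],.012,.031))
print('slot side angle', [ (a[1]-b[1])/(a[0]-b[0]) for a,b in [((lambda f:(f((u,250),),f((u,278))))(lambda q:arc_pt(q)) if 0 else ((1,0),(0,0))) for u in (328,)]])
E
```

```text
drum outer [ 8.978  2.138 41.537] [7.819 1.919]
brass [ 6.969  1.707 36.712]
flange [ 5.716  1.283 31.057] [5.791 1.283]
slot side angle [0.0]
```

Call:
jog_arm(
  plan="0 0 0 0.14 0.08 0 255; 0 0 0 0 0 1 255; 0 0 0 0 0 0.8 255; 0 0 0 0 0 0.6 255; 0 0 0 0 0 0.4 255; 0 0 0 0 0 0.3 255; 0 0 0 0 0 0 255",
  grip_force=60,
)

```text
time_s: 13.62
position: [0.5759, -0.1923, 0.0933]
tool_rot: [[-0.73, -0.683, -0.001], [-0.683, 0.73, 0.001], [0.0, 0.001, -1.0]]
ft_force: [0.5, 0.9, -2.9]
grip_width: 0.0206
gripper_force: 61.1
```

Call:
jog_arm(
  plan="0 0 0 0 0 0.2 255; 0 0 0 0 0 0.2 255; 0 0 0 0 0 0.2 255; 0 0 0 0 0 0.2 255; 0 0 0 0 0 0 255",
)

```text
time_s: 14.03
position: [0.576, -0.1924, 0.0858]
tool_rot: [[-0.73, -0.683, -0.001], [-0.683, 0.73, 0.0], [0.0, 0.001, -1.0]]
ft_force: [-0.5, 0.0, -2.3]
grip_width: 0.0209
gripper_force: 61.1
```

Call:
jog_arm(
  plan="0 0 0 0 0 0.15 255; 0 0 0 0 0 0.15 255; 0 0 0 0 0 0.15 255; 0 0 0 0 0 0 255",
)

```text
time_s: 14.37
position: [0.5761, -0.1924, 0.0814]
tool_rot: [[-0.73, -0.683, -0.0], [-0.683, 0.73, 0.0], [0.0, 0.0, -1.0]]
ft_force: [0.4, -0.0, -3.2]
grip_width: 0.0208
gripper_force: 61.1
```

Call:
jog_arm(
  plan="0 0 0 0 0 0.15 255; 0 0 0 0 0 0.15 255; 0 0 0 0 0 0 255",
)

```text
time_s: 14.62
position: [0.5763, -0.1925, 0.0792]
tool_rot: [[-0.73, -0.683, 0.001], [-0.683, 0.73, -0.0], [-0.0, -0.001, -1.0]]
ft_force: [-0.1, 0.6, 2.3]
grip_width: 0.0209
gripper_force: 61.8
```

Call:
jog_arm(
  plan="0 0 0 0 0 0.1 255; 0 0 0 0 0 0.1 255; 0 0 0 0 0 0 255",
)

```text
time_s: 14.87
position: [0.5763, -0.1925, 0.0792]
tool_rot: [[-0.73, -0.683, 0.002], [-0.683, 0.73, -0.001], [-0.0, -0.002, -1.0]]
ft_force: [-7.2, 2.3, 16.9]
grip_width: 0.0211
gripper_force: 63.9
```

Call:
jog_arm(
  plan="0 0 0 0 0 -0.15 255; 0 0 0 0 0 0 130; 0 0 0 0 0 0 130; 0 0 0 0 0 0 110; 0 0 0 0 0 0 110; 0 0 0 0 0 0 110",
)

```text
time_s: 15.37
position: [0.5762, -0.1925, 0.078]
tool_rot: [[-0.73, -0.683, -0.0], [-0.683, 0.73, 0.0], [0.0, 0.0, -1.0]]
ft_force: [0.5, -0.3, -0.0]
grip_width: 0.0484
gripper_force: 0.0
```

```bash
python3 look.py w6 | head -1; python3 - <<'E'
from fl import *
im=dict(np.load('last_w6.npz')); P=cloud(im); v,u=np.mgrid[0:480,0:640]
X=P[(v<262)&(np.hypot(P[...,0]-.572,P[...,1]+.196)<.029)&(P[...,2]<.085)]; print(len(X),np.nanpercentile(X[:,2],[5,25,50,75,95]))
c=X.mean(0);n=np.linalg.svd(X-c,full_matrices=False)[2][2];print('n',n*np.sign(n[2])); print(s['grip_width'],s['ft_force'],s['q'])
fl('last_w6.npz',R,p)
E
```

```text
[ 0.5762 -0.1925  0.078 ] [[-0.7301991824587976, -0.6832343165256378, -0.0001505265688683718], [-0.6832343311923903, 0.730199179185501, 8.600527646041663e-05], [5.115262075327021e-05, 0.00016564590216597882, -0.999999984972422]] [-0.2285 -0.2276 -0.1006]
3179 [0.068 0.068 0.069 0.069 0.07 ]
n [0.001 0.    1.   ]
0.048766193109841705 [-0.229 -0.228 -0.101] [ -29.624   35.622   77.231    0.      67.157 -162.721]
n(tool) [ 0.031  0.01  -0.999] z [ 0.02  -0.001  0.01 ] 6941 std 0.0018130568946809061
ctr tool mm [ 2.379 -4.611] r 0.045639997860995006 21
fixed r [16.862 -9.482]
```

The flange top reads 68.5 mm and level, so the carrier is home. I'll retreat and turn the tool to push the tab.

Call:
jog_arm(
  plan="0 0 0 0 0 -1 110; 0 0 0 0 0 -2 110; 0 0 0 0 0 -3.5 110; 0 0 0 0 0 -4 110; 0 0 0 0 0 -2.5 255; 0 0 7.03 0 0 0 255; 0 0 7.03 0 0 0 255; 0 0 7.03 0 0 0 255; 0 0 7.03 0 0 0 255; 0 0 7.03 0 0 0 255",
)

```text
time_s: 16.25
position: [0.5762, -0.1924, 0.2091]
tool_rot: [[-0.991, -0.132, 0.001], [-0.132, 0.991, -0.0], [-0.001, -0.0, -1.0]]
ft_force: [-0.8, -0.6, 0.3]
grip_width: -0.0003
gripper_force: 0.0
```

Call:
jog_arm(
  plan="0 0 7.03 0 0 0 255; 0 0 7.03 0 0 0 255; 0 0 7.03 0 0 0 255; 0 0 7.03 0 0 0 255; 0 0 7.03 0 0 0 255; 0 0 7.03 0 0 0 255; 0 0 7.03 0 0 0 255; 0 0 7.03 0 0 0 255; 0 0 7.03 0 0 0 255; 0 0 7.03 0 0 0 255",
)

```text
time_s: 17.08
position: [0.5762, -0.1925, 0.209]
tool_rot: [[-0.459, 0.889, 0.001], [0.889, 0.459, -0.0], [-0.001, 0.0, -1.0]]
ft_force: [-0.0, -0.2, -0.1]
grip_width: 0.0
gripper_force: 0.0
```

Call:
jog_arm(
  plan="0 0 7.03 0 0 0 255; 0 0 7.03 0 0 0 255; 0 0 7.03 0 0 0 255; 0 0 0 0 0 0 255; 0 0 0 0 0 0 255",
)

```text
time_s: 17.5
position: [0.5762, -0.1925, 0.2088]
tool_rot: [[-0.118, 0.993, 0.0], [0.993, 0.118, -0.0], [-0.0, 0.0, -1.0]]
ft_force: [0.6, 1.2, 0.6]
grip_width: -0.0003
gripper_force: 0.0
```

```bash
python3 look.py w7 gate_tab carrier drive_mouth | tail -3; python3 - <<'E'
from d import *
im=dict(np.load('last_w7.npz')); P=cloud(im)
h=cv2.cvtColor(im['pixels'],cv2.COLOR_RGB2HSV); Rd=(h[...,1]>150)&((h[...,0]<8)|(h[...,0]>172))&(P[...,2]>.06); 
T=P[Rd]; print(len(T)); 
if len(T): print(np.nanpercentile(T,2,0),np.nanpercentile(T,98,0)); t=T[T[:,2]>np.nanpercentile(T[:,2],95)-.004]; print(cv2.minAreaRect((t[:,:2]*1000).astype(np.float32)))
yaw=np.radians(6.7); y=np.array([-np.sin(yaw),np.cos(yaw),0]); tab=np.array([.583,-.2946,.088]); 
print(p,s['q'],R.tolist()); print('to pre (TCP 30mm behind tab) tool cm',100*R.T@(tab-.030*y-p))
E
```

```text
[ 0.0008  0.2808 -0.9598  0.352 ]
 [ 0.      0.      0.      1.    ]] 69.64730943918877
carrier [312. 227.] 0.8 [ 0.5719 -0.186   0.108 ]
0
[ 0.576 -0.192  0.208] [-29.622  28.544  66.943  -0.     84.511 -36.302] [[-0.11633787682243936, 0.9932096944887884, 3.4495425984342e-05], [0.9932096946940104, 0.11633787768419152, -2.4119879018951046e-05], [-2.7969222320355298e-05, 3.145513599594754e-05, -0.9999999991141484]]
to pre (TCP 30mm behind tab) tool cm [-13.225  -0.511  12.035]
```

View pics/w7.png

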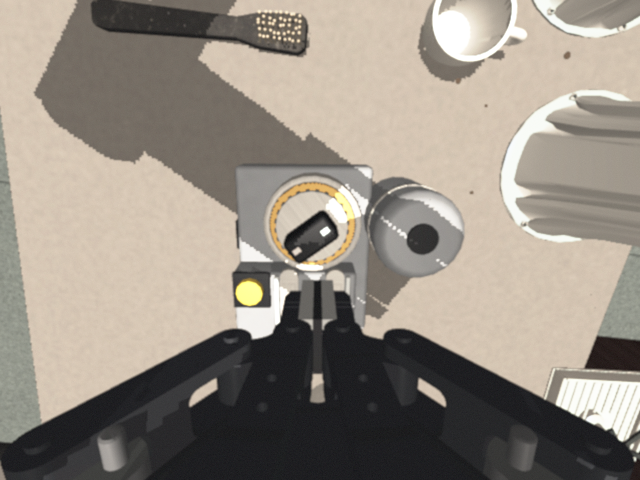

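The carrier lies flat in the drum at (312,227), with an even brass ring round it. I'll go behind the tab.

Call:
jog_arm(
  plan="0 0 0 -3.3 -0.1 0 255; 0 0 0 -3.3 -0.1 0 255; 0 0 0 -3.3 -0.1 0 255; 0 0 0 -3.3 -0.2 0 255; 0 0 0 0 0 3.5 255; 0 0 0 0 0 3.5 255; 0 0 0 0 0 3 255; 0 0 0 0 0 2 255; 0 0 0 0 0 0 255; 0 0 0 0 0 0 255",
)

```text
time_s: 18.53
position: [0.5862, -0.3241, 0.088]
tool_rot: [[-0.115, 0.993, -0.001], [0.993, 0.115, 0.001], [0.001, -0.001, -1.0]]
ft_force: [-0.3, 0.1, 1.3]
grip_width: -0.0002
gripper_force: 0.0
```

```bash
python3 look.py w8 gate_tab | tail -1; python3 - <<'E'
from d import *
im=dict(np.load('last_w8.npz')); P=cloud(im)
h=cv2.cvtColor(im['pixels'],cv2.COLOR_RGB2HSV); Rd=(h[...,1]>150)&((h[...,0]<8)|(h[...,0]>172))&(P[...,2]>.06); 
T=P[Rd]; print(p,s['ft_force'],len(T)); 
if len(T): Q=(T-p)@R*100; print(np.nanpercentile(Q,2,0),np.nanpercentile(Q,98,0))
E
```

```text
gate_tab [320. 238.] 0.88 [ 0.5839 -0.2915  0.1009]
[ 0.587 -0.325  0.09 ] [0.684 0.592 0.447] 2245
[ 2.621 -1.414 -1.512] [3.376 1.422 0.741]
```

Call:
jog_arm(
  plan="0 0 0 0.7 0 0 255; 0 0 0 0.7 0 0 255; 0 0 0 0.8 0 0 255; 0 0 0 0.8 0 0 255; 0 0 0 0.8 0 0 255; 0 0 0 0.8 0 0 255; 0 0 0 0.8 0 0 255; 0 0 0 0.7 0 0 255; 0 0 0 0.4 0 0 255; 0 0 0 0 0 0 255",
)

```text
time_s: 19.47
position: [0.5794, -0.2593, 0.0897]
tool_rot: [[-0.115, 0.993, 0.003], [0.993, 0.115, -0.003], [-0.003, 0.002, -1.0]]
ft_force: [0.6, -3.6, 2.8]
grip_width: 0.0
gripper_force: 1.5
```

```bash
python3 look.py w9 gate_tab catch_top| tail -2; python3 - <<'E'
from d import *
im=dict(np.load('last_w9.npz')); P=cloud(im)
h=cv2.cvtColor(im['pixels'],cv2.COLOR_RGB2HSV); Rd=(h[...,1]>150)&((h[...,0]<8)|(h[...,0]>172))&(P[...,2]>.06); 
T=P[Rd]; print(p,s['ft_force'],len(T)); 
Q=(T-p)@R*100; print(np.nanpercentile(Q,2,0),np.nanpercentile(Q,98,0), np.nanmedian(T,0))
Y=(h[...,0]>20)&(h[...,0]<34)&(h[...,1]>150)&(np.hypot(P[...,0]-.524,P[...,1]+.263)<.013); print('catch',np.nanmedian(P[Y],0),Y.sum())
E
```

```text
gate_tab [317. 266.] 0.79 [ 0.5776 -0.2401  0.0989]
catch_top [202. 277.] 0.61 [ 0.5221 -0.2627  0.073 ]
[ 0.579 -0.26   0.089] [ 1.015 -3.559  1.169] 2455
[ 1.293 -1.374 -1.624] [2.004 1.473 0.732] [ 0.578 -0.241  0.102]
catch [ 0.525 -0.261  0.073] 1731
```

Call:
jog_arm(
  plan="0 0 0 0.15 0 0 255; 0 0 0 0.15 0 0 255; 0 0 0 0.1 0 0 255; 0 0 0 0 0 0 255; 0 0 0 0 0 0 255",
)

```text
time_s: 20.03
position: [0.5787, -0.2559, 0.0886]
tool_rot: [[-0.114, 0.993, 0.001], [0.993, 0.114, -0.001], [-0.001, 0.001, -1.0]]
ft_force: [1.1, -4.3, 3.8]
grip_width: 0.0002
gripper_force: 2.4
```

```bash
cat > c.py <<'E'
import sys
from d import *
im=imaging.get_image('wrist'); P=cloud(im)
h=cv2.cvtColor(im['pixels'],cv2.COLOR_RGB2HSV); Rd=(h[...,1]>150)&((h[...,0]<8)|(h[...,0]>172))&(P[...,2]>.06); 
T=P[Rd]; print(p,s['ft_force'],len(T)); 
Q=(T-p)@R*100; print(np.nanpercentile(Q,2,0),np.nanpercentile(Q,98,0), np.nanmedian(T,0))
Y=(h[...,0]>20)&(h[...,0]<34)&(h[...,1]>150)&(np.hypot(P[...,0]-.524,P[...,1]+.263)<.013); print('catch %.4f'%np.nanmedian(P[Y],0)[2],np.nanmedian(P[Y],0),Y.sum())
save(im,sys.argv[1]+'.png')
E
python3 c.py w10
```

```text
[ 0.579 -0.256  0.089] [ 1.078 -4.323  3.789] 2477
[ 1.281 -1.362 -1.671] [1.98  1.478 0.694] [ 0.577 -0.238  0.102]
catch 0.0763 [ 0.525 -0.26   0.076] 1943
```

The catch has risen to 76.3 mm, so I'll back off, rise and verify.

Call:
jog_arm(
  plan="0 0 0 -0.3 0 0 255; 0 0 0 -1 0 0 255; 0 0 0 -2 0 0 255; 0 0 0 0 0 -3 255; 0 0 0 0 0 -4 255; 0 0 0 0 0 -4 255; 0 0 0 3.5 0 0 255; 0 0 0 3.5 0 0 255; 0 0 0 0 0 0 255; 0 0 0 0 0 0 255",
)

```text
time_s: 20.92
position: [0.5738, -0.2173, 0.1979]
tool_rot: [[-0.116, 0.993, -0.002], [0.993, 0.116, 0.002], [0.002, -0.002, -1.0]]
ft_force: [0.2, -0.1, 0.4]
grip_width: -0.0003
gripper_force: 0.0
```

```bash
python3 c.py w11; python3 - <<'E'
from h import *
im=imaging.get_image('wrist'); P=cloud(im); m=(np.hypot(P[...,0]-.572,P[...,1]+.196)<.04); print(np.nanpercentile(P[m][:,2],[5,25,50,75]),env.observe()['ft_force'])
E
```

```text
[ 0.574 -0.217  0.198] [ 0.164 -0.055  0.394] 692
[-2.775 -1.295  9.259] [-2.127  1.513 11.396] [ 0.577 -0.24   0.102]
catch 0.0757 [ 0.528 -0.254  0.076] 230
[0.06780133 0.24604873 0.26884666 0.28688657] [ 0.06454624 -0.1741646   0.69429918]
```

View pics/w11.png

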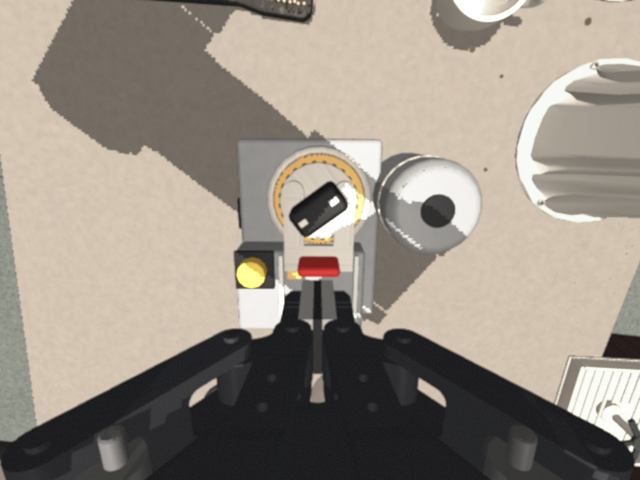

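The gate stays shut over the flange, with the tab at (319,267) and the brass tooth visible behind it at (296,274). The catch is up at (251,272) and the arm is clear, so I'll hand the job in.

```bash
python3 -c "
from rig import job; print(job.close_job())"
```

```text
the job is handed in; nothing more can be done
None
```

The carrier is fully home, the gate is shut over its flange and the catch is up again; I handed the job in at about 21 s of robot time, and no verdict came back.

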